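Find the heavy side of the shaker rotor and hold it down

ROBOT

A 7-joint arm with a two-finger parallel gripper is mounted at the origin on the work surface. World frame = base frame: x ahead of the robot, y to its left, z up, the work surface at z = 0. Lengths are in m, angles in rad, forces in N, time in s.
With the tool pointing down it reaches from about 0.425 to 0.825 m from the base axis. Payload 3.6 kg.
Tool frame: the origin (TCP) lies at the very end of the fingers, on their centre line; the grasp point (between the pads) lies 19 mm behind it; z points along the fingers, y is the line along which they close (so a half turn about z gives the same grasp; the last joint's range is limited). The gripper opens to 85 mm and grips with 20 to 120 N. Pads are 22 mm wide; open, the fingers measure 114 mm over their backs; the gripper's body (76 mm by 85 mm) begins 54 mm behind the grasp point. The pads swing forward as they close: fully open they stand 13 mm farther back than shut.
Start: joints at [1.317, 0.615, -0.013, 1.423, 0.008, 1.103, -0.04], TCP at [0.147, -0.633, 0.231] pointing down, gripper open.
Joint ranges: [-3.12, 3.12], [-0.3, 2.06], [-1.34, 1.32], [0.26, 2.42], [-1.36, 4.5], [0.01, 1.98], [-2.84, 2.84]. Speed limits (rad/s): [2.79, 2.79, 3.14, 3.14, 3.14, 3.14, 3.14].

INTERFACE

Orientations are given as a rotation vector (axis times angle).
In Python, from bench import manip gives the robot as it stands.
- The arm moves only by the shell command python3 jog.py 'ROWS' [OPENING] [FORCE]. ROWS is a JSON list of rows, 1 to 20 of them, each of 6 numbers: dx, dy, dz in fractions of the full range, 1 being 0.8 m, then a rotation vector rx, ry, rz in parts of the range, where 1.0 means pi rad; each row is the pose to reach, as a shift and turn from the pose commanded when the command began, along the tool's axes at that moment; what a row does not reach only later rows make up. A row lasts 1/12 s, in which the tool goes at most 0.0417 m and 0.125 rad, less where a joint would pass 70% of its speed; a pose out of reach is approached as far as the arm can. OPENING is the finger opening in m, set as the command begins (- or left out keeps the last). The fingers move at their own pace and stop on an object; FORCE is the grip in N (left out, the last holds). Time passes only in rows, so rows that do not move let the fingers close. It prints the time, the measured TCP pose, the force, the opening and the grip force at its end. No shift or turn number may pass 1 either way. Input that does not fit is refused with a message, and nothing moves.
- manip.observe(): the state, without advancing time (a new reading comes with each control period).
- manip.camera(name): name is "scene" or "side" or "wrist"; returns a dict with "pixels" (420x560x3 uint8, red, green, blue), "fovy" (degrees; the focal length in pixels is half the picture's height over the tangent of half this angle, whatever the lens; pixels are square), "cx", "cy" (the principal point, pixels), "position" and "attitude" of the camera in the world. Camera axes: x right, y up, looking along -z (the intrinsics and any distortion apply to the point x, -y, -z); pixel columns grow to the right and rows downward; lengths in m; the calibration is good to about 2 mm. The wrist camera is an equidistant fisheye: a pixel r from the principal point sees the ray r / f radians off the axis. A picture is of the moment at which its call begins. There is no depth.
- manip.hand_in(): hands the job in; it is judged then, once.
The state is a dict: "time_s": time; "qpos": joint angles; "joint_velocities": joint speeds; "tau": joint torques, N m; "tcp_pos": TCP position; "tcp_rot": TCP orientation; "ft_force": force on the tool from outside, world axes, zero at the start; "ft_torque": the same for the moment, N m; "opening": finger opening in m; "finger_force": force on a finger pad.
Only numpy, scipy, OpenCV 4.12 (cv2) and the standard library are available. Lean on these libraries where they do the work, as an engineer would, in place of code of your own. Each camera call takes 0.05 s, during which the arm holds its last target. There are 200 camera calls.

TASK

The grey rotor of the tube shaker has a weight cast into one side, and nothing outside shows which. Pick it up by its square stub, feel in the hand which side is heavy, then turn it and tip it well over (about 40 degrees) with the heavy side lowest, and finish while holding it still like that in the air, clear of everything, so that a colleague can mark the light side. Leave the two sample pots and the jar where they stand.

Things in the scene. Friction and masses are not known exactly. Their poses are not given: they have to be found in the camera images.
- rotor: Grey disc, radius 55 mm, 26 mm thick, lying flat, with a steel square stub standing up from its middle (18 x 18 mm, sides along the rotor's x and y, from 26 to 76 mm above the underside). Origin: centre of the underside; z up along the stub. Made to look the same all round; x and y do not tell where the heavy side is.
- rotor_grip (a point): Point on the stub's axis 58 mm above the rotor's underside, where to grip; same axes as the rotor. The cast-in weight (0.31 to 0.41 kg, centre 32 mm from the axis, 13 mm above the underside) lies to a side that differs each time; the rest (0.2 kg) is even. Held level by the stub, the heavy side pulls down with about 0.11 N m.
- mat: Black rubber mat 200 x 200 x 4 mm, fixed on the bench, on which the rotor lies. Origin: centre of its underside.
- shaker: The opened shaker that the rotor came from, fixed: white base 200 x 200 mm, round aluminium bay 146 mm across, up to 57 mm high, control strip along its +x edge 69 mm high with a knob up to 81 mm; bystander. Origin: centre of its underside.
- pot_a: Sample pot with white lid, 77 mm across, 70 mm high, on the bench, bystander. Origin: centre of its underside.
- pot_b: Sample pot like pot_a, bystander. Origin: centre of its underside.
- jar: Jar with brass-coloured cap, 66 mm across, 100 mm high, on the bench, bystander. Origin: centre of its underside.

How it is judged:
By the outcome, as a careful person would: the job done as asked, in the order asked, and still so for the second after the job is handed in, while the arm keeps its last pose, push and grip.
It also fails if it takes over 38 s, if anything falls off the work surface, if the arm or the gripper's body presses on something with over 40 N, if the wrist force passes 120 N, or if a joint passes its speed limit or range.

## Working session

There is one attempt and no reset: what is moved stays moved. The work goes in short steps, Python scripts to look and compute and a shell command to move; the robot and the scene stay as the last step left them, time stands still between calls to the robot, and variables do not carry over. Pictures are saved under pics/ and viewed, at most 10 in all, crops included, and the job is handed in when it is done.

```bash
ls; mkdir -p pics; python3 - <<'E'
from bench import manip
import cv2
for n in ["scene","side","wrist"]:
    c=manip.camera(n); cv2.imwrite(f"pics/{n}0.png",c["pixels"][:,:,::-1])
    print(n,{k:v for k,v in c.items() if k!="pixels"})
print(manip.observe())
E
```

```text
bench.py
jog.py
pics
scene {'fovy': 47.445268599685406, 'cx': 277.3522339186774, 'cy': 218.1890408066609, 'position': array([1.0962068 , 0.44348412, 0.78579258]), 'attitude': array([0.38578784, 0.84285871, 2.21397309])}
side {'fovy': 46.44171473435809, 'cx': 273.886534443261, 'cy': 213.72613055227987, 'position': array([0.46169846, 0.85300376, 0.64500434]), 'attitude': array([ 0.12960168, -1.40592986, -2.67798813])}
wrist {'fovy': 65.70646984690485, 'cx': 277.31183979837937, 'cy': 214.57414715922087, 'position': array([ 0.22329728, -0.61536233,  0.37364526]), 'attitude': array([-0.26597399,  0.21492748, -1.33090826])}
{'time_s': 0.15, 'qpos': array([ 1.31647403,  0.61569314, -0.01261289,  1.42453725,  0.00809021,
        1.10341777, -0.04038241]), 'joint_velocities': array([ 0.00137564, -0.00462996,  0.00111456, -0.00577585,  0.00163205,
        0.00036668, -0.0020923 ]), 'tau': array([ 5.91991720e-04, -4.69659054e+01,  2.59548593e-01, -1.71250319e+01,
        1.00321742e-02,  7.12379086e-03,  1.14862615e-05]), 'tcp_pos': array([ 0.1466879 , -0.63262351,  0.2304047 ]), 'tcp_rot': array([-3.11924074e+00, -3.56978426e-01,  3.76826797e-04]), 'ft_force': array([-0.62272032, -0.25787128, -0.4089477 ]), 'ft_torque': array([-0.02750247,  0.01653669,  0.04498009]), 'finger_force': 0.0, 'opening': 0.08541992438025547}
```

View pics/scene0.png

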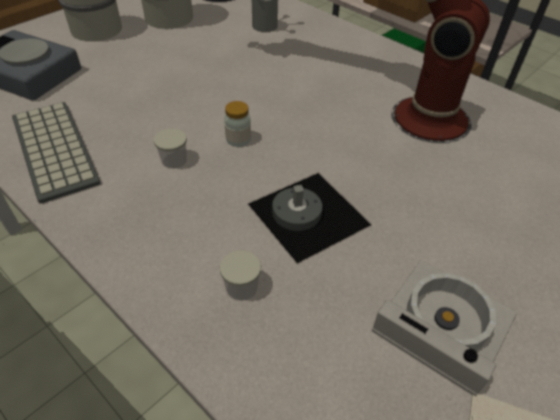

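View pics/side0.png

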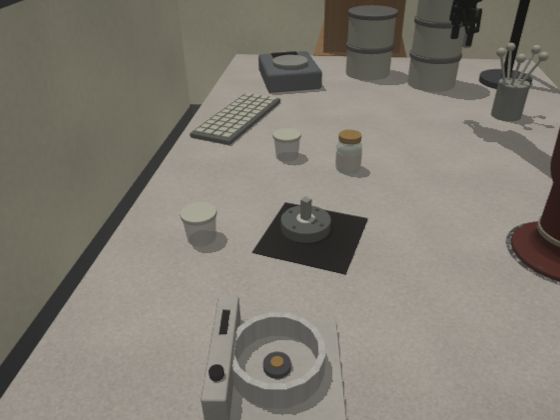

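Scene view: the rotor is at about (298,208) with its stub top at (298,188). The pots are at (171,147) and (240,273), the jar at (237,123), and the shaker at bottom right. Side view: stub top at (306,201), disc at (306,223). Next I'll enlarge both.

```bash
python3 - <<'E'
import cv2,numpy as np
a=cv2.imread("pics/scene0.png")[173:238,258:338]; b=cv2.imread("pics/side0.png")[188:253,266:346]
f=lambda i:cv2.convertScaleAbs(cv2.resize(i,(400,325),interpolation=cv2.INTER_CUBIC),alpha=1.6)
cv2.imwrite("pics/crop1.png",np.hstack([f(a),f(b)]))
E
```

```text
(no output)
```

View pics/crop1.png

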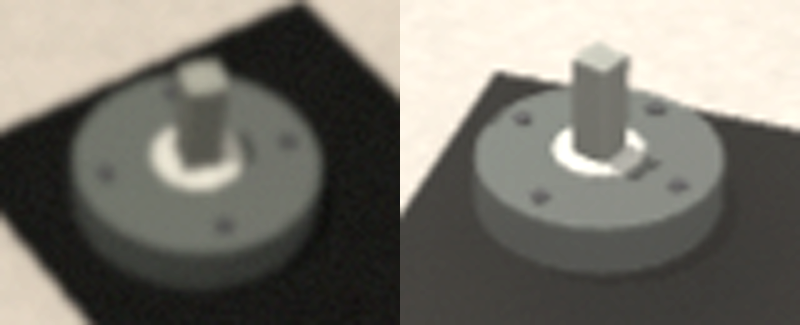

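```bash
cat > h.py <<'E'
import numpy as np, cv2
from bench import manip
from scipy.spatial.transform import Rotation as R
def ray(c,u,v):
    f=210/np.tan(np.radians(c["fovy"]/2)); d=np.array([(u-c["cx"])/f,-(v-c["cy"])/f,-1])
    return c["position"],R.from_rotvec(c["attitude"]).apply(d)
def onz(c,u,v,z):
    p,d=ray(c,u,v); return p+d*(z-p[2])/d[2]
def proj(c,P):
    f=210/np.tan(np.radians(c["fovy"]/2)); q=R.from_rotvec(c["attitude"]).inv().apply(np.array(P)-c["position"])
    return c["cx"]-f*q[...,0]/q[...,2], c["cy"]+f*q[...,1]/q[...,2]
E
python3 - <<'E'
from h import *
np.set_printoptions(precision=4,suppress=True)
s=manip.camera("scene");d=manip.camera("side")
A=lambda x,y:(258+x/5-.4,173+y/5-.4); B=lambda x,y:(266+(x-400)/5-.4,188+y/5-.4)
print("top",onz(s,*A(202,77),.08),onz(d,*B(600.5,58),.08))
print("disc",onz(s,*A(197,162),.03),onz(d,*B(599,160),.03))
for nm,c,F,L in(("s",s,A,[(178,68),(216,60),(227,86),(188,96)]),("d",d,B,[(572,58),(602,43),(629,60),(600,73)])):
    P=np.array([onz(c,*F(*l),.08)[:2] for l in L]); e=np.roll(P,-1,0)-P
    print(nm,np.linalg.norm(e,axis=1),np.degrees(np.arctan2(e[:,1],e[:,0]))%90)
for nm,c,F,L in(("s",s,A,[(106,174),(224,227),(288,142)]),("d",d,B,[(522,119),(656,108),(679,186),(540,197)])):
    P=np.array([onz(c,*F(*l),.03)[:2] for l in L]);m=np.array([.0,0]); print(nm,P)
for nm,c,u,v,z in (("potb",d,199,212,.07),("pota",d,287,134,.07),("jar",d,350,136,.1),("potb",s,240,266,.07),("pota",s,171,138,.07),("jar",s,237,108,.1),("shk",s,453,305,.057)): print(nm,onz(c,u,v,z))
o=manip.observe();print(o["tcp_pos"],R.from_rotvec(o["tcp_rot"]).as_matrix())
E
```

```text
top [ 0.5318 -0.0181  0.08  ] [ 0.5302 -0.0203  0.08  ]
disc [ 0.5329 -0.0165  0.03  ] [ 0.5298 -0.016   0.03  ]
s [0.0172 0.0163 0.0178 0.0173] [61.6614 58.5577 64.7175 56.6772]
d [0.0176 0.0175 0.016  0.0165] [48.5442 45.8508 45.0302 51.1349]
s [[ 0.5664 -0.0397]
 [ 0.5532  0.0176]
 [ 0.4953  0.0038]]
d [[ 0.5667 -0.0438]
 [ 0.508  -0.059 ]
 [ 0.4941 -0.0005]
 [ 0.5523  0.014 ]]
potb [0.7492 0.0372 0.07  ]
pota [ 0.6103 -0.3554  0.07  ]
jar [ 0.4421 -0.2956  0.1   ]
potb [0.7531 0.0383 0.07  ]
pota [ 0.6113 -0.3513  0.07  ]
jar [ 0.446  -0.2983  0.1   ]
shk [0.5389 0.3632 0.057 ]
[ 0.1467 -0.6329  0.2307] [[ 0.9742  0.2259 -0.0003]
 [ 0.2259 -0.9742  0.0012]
 [-0.     -0.0012 -1.    ]]
```

The centre comes out at about (0.531, -0.019) from both cameras, with sizes matching to about 1 mm. The stub's flats are at roughly 50–60° mod 90. I'll move above it and refine with the wrist camera.

The rows are not in the units I measure in: shifts go in shares of 0.8 m and turns go in shares of pi rad. I convert before sending: 0.513 m is 0.6413, -0.511 m is -0.6388, -0.77 rad is -0.2451.

```bash
python3 jog.py '[[0.6413, -0.6388, 0, 0, 0, -0.2451], [0.6413, -0.6388, 0, 0, 0, -0.2451], [0.6413, -0.6388, 0, 0, 0, -0.2451], [0.6413, -0.6388, 0, 0, 0, -0.2451], [0.6413, -0.6388, 0, 0, 0, -0.2451], [0.6413, -0.6388, 0, 0, 0, -0.2451], [0.6413, -0.6388, 0, 0, 0, -0.2451], [0.6413, -0.6388, 0, 0, 0, -0.2451], [0.6413, -0.6388, 0, 0, 0, -0.2451], [0.6413, -0.6388, 0, 0, 0, -0.2451], [0.6413, -0.6388, 0, 0, 0, -0.2451], [0.6413, -0.6388, 0, 0, 0, -0.2451], [0.6413, -0.6388, 0, 0, 0, -0.2451], [0.6413, -0.6388, 0, 0, 0, -0.2451], [0.6413, -0.6388, 0, 0, 0, -0.2451], [0.6413, -0.6388, 0, 0, 0, -0.2451], [0.6413, -0.6388, 0, 0, 0, -0.2451], [0.6413, -0.6388, 0, 0, 0, -0.2451], [0.6413, -0.6388, 0, 0, 0, -0.2451], [0.6413, -0.6388, 0, 0, 0, -0.2451]]' 0.06
python3 - <<'E'
from h import *
c=manip.camera("wrist"); im=c["pixels"][:,:,::-1]
cv2.imwrite("pics/w1.png",im)
o=manip.observe();print(o["qpos"],o["tcp_pos"],R.from_rotvec(o["tcp_rot"]).as_matrix(),c["position"],c["attitude"])
E
```

```text
time_s: 1.92
tcp_pos: [0.5311, -0.0187, 0.2311]
tcp_rot: [-2.757, -1.506, 0.001]
ft_force: [-0.5, -1.3, -0.1]
opening: 0.0603
finger_force: 0.0
[ 0.2332473   0.44999698 -0.34734465  1.76057203  0.18248372  0.96388567
 -0.76047731] [ 0.53062053 -0.02044586  0.23099134] [[ 5.42611181e-01  8.39983076e-01 -1.24018078e-03]
 [ 8.39982445e-01 -5.42612424e-01 -1.11835507e-03]
 [-1.61233683e-03 -4.34898124e-04 -9.99998606e-01]] [0.57311751 0.04801213 0.37442892] [-0.30825973  0.0914593  -0.56591537]
```

View pics/w1.png

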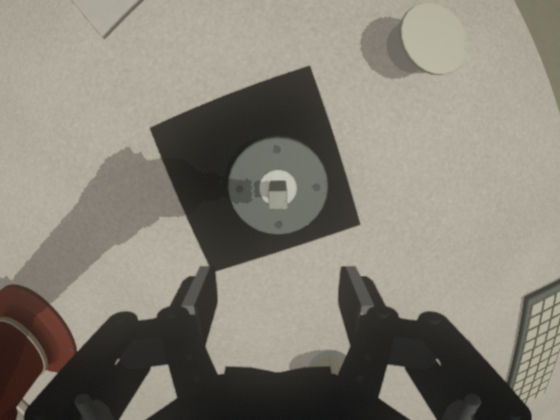

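The stub shows at about (278,195) with its flats nearly aligned to the image. I'll enlarge it.

```bash
python3 - <<'E'
import cv2
a=cv2.imread("pics/w1.png")[135:240,220:340]
cv2.imwrite("pics/w1c.png",cv2.convertScaleAbs(cv2.resize(a,None,fx=5,fy=5,interpolation=cv2.INTER_CUBIC),alpha=1.5))
E
```

```text
(no output)
```

View pics/w1c.png

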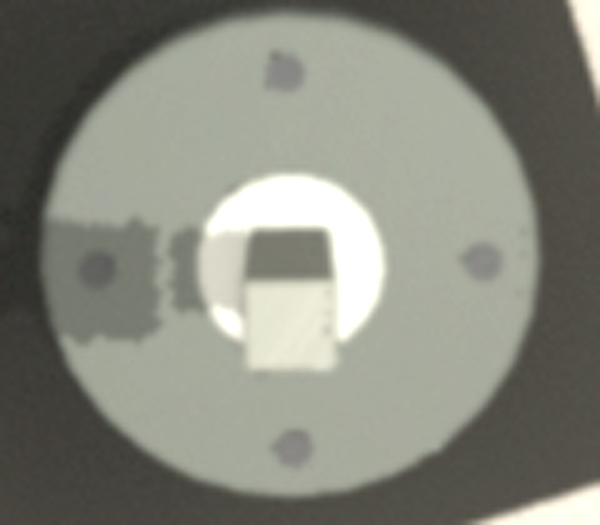

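```bash
cat >> h.py <<'E'
def wonz(c,u,v,z):
    f=210/np.tan(np.radians(c["fovy"]/2)); a,b=u-c["cx"],v-c["cy"]; r=np.hypot(a,b); t=r/f
    d=R.from_rotvec(c["attitude"]).apply([np.sin(t)*a/r,-np.sin(t)*b/r,-np.cos(t)]); p=c["position"]
    return p+d*(z-p[2])/d[2]
E
python3 - <<'E'
from h import *
np.set_printoptions(precision=4,suppress=True)
c=manip.camera("wrist"); F=lambda x,y:(220+x/5-.4,135+y/5-.4)
for L,z in(([(246,282),(331,279),(338,367),(247,370)],.08),([(285,72),(482,261),(294,448),(98,269)],.03)):
    P=np.array([wonz(c,*F(*l),z)[:2] for l in L]); e=np.roll(P,-1,0)-P
    print(P.mean(0),np.linalg.norm(e,axis=1),np.degrees(np.arctan2(e[:,1],e[:,0]))%90, np.linalg.norm(P[2:]-P[:2],axis=1),np.degrees(np.arctan2(*(P[2:]-P[:2]).T[::-1]))%90)
o=manip.observe();M=R.from_rotvec(o["tcp_rot"]).as_matrix();print(o["tcp_pos"],np.degrees(np.arctan2(M[1,1],M[0,1]))%90)
E
```

```text
[ 0.5284 -0.0228] [0.0159 0.0172 0.0172 0.0172] [59.2152 61.9566 59.1106 57.3237] [0.024  0.0238] [13.327  15.4949]
[ 0.528 -0.023] [0.0595 0.0597 0.0597 0.0593] [13.361  13.7058 13.0416 13.5333] [0.0845 0.0839] [58.4592 58.361 ]
[ 0.5304 -0.0214  0.2311] 57.038868970315626
```

In the tool's units: -0.002 m is -0.0025, -0.0005 m is -0.0006, -0.023 rad is -0.0073.

```bash
cat > ft.py <<'E'
from h import *
np.set_printoptions(precision=4,suppress=True)
def meas(n=10):
    A=[]
    for i in range(n):
        manip.camera("wrist"); o=manip.observe(); A.append(np.r_[o["ft_force"],o["ft_torque"],o["tau"],o["tcp_pos"]])
    A=np.array(A); return A.mean(0),A.std(0)/np.sqrt(n),o
m,s,o=meas(); print(o["time_s"],"\nF",m[:3],s[:3],"\nT",m[3:6],s[3:6],"\ntau",m[6:13],s[6:13],"\ntcp",m[13:],"\nrot",o["tcp_rot"],"q",o["qpos"],"open",o["opening"],o["finger_force"])
print(R.from_rotvec(o["tcp_rot"]).as_matrix())
E
python3 jog.py '[[-0.0025, -0.0006, 0, 0, 0, -0.0073], [-0.0025, -0.0006, 0, 0, 0, -0.0073], [-0.0025, -0.0006, 0, 0, 0, -0.0073], [-0.0025, -0.0006, 0, 0, 0, -0.0073]]'; python3 ft.py
python3 jog.py '[[0, 0, 0.05, 0, 0, 0], [0, 0, 0.1, 0, 0, 0], [0, 0, 0.1375, 0, 0, 0], [0, 0, 0.175, 0, 0, 0], [0, 0, 0.2, 0, 0, 0], [0, 0, 0.2188, 0, 0, 0], [0, 0, 0.2313, 0, 0, 0], [0, 0, 0.2338, 0, 0, 0], [0, 0, 0.2338, 0, 0, 0]]'
```

```text
time_s: 2.35
tcp_pos: [0.5294, -0.0218, 0.2315]
tcp_rot: [2.742, 1.532, 0.0]
ft_force: [-0.6, 0.4, -0.6]
opening: 0.06
finger_force: 0.0
2.85 
F [ 0.0894 -0.1743 -0.1183] [0.2079 0.1449 0.1478] 
T [ 0.0189 -0.0057 -0.0163] [0.0091 0.0086 0.0069] 
tau [  0.0634 -36.9281  -2.5358 -15.4777   0.0117   0.0026   0.0002] [0.0115 0.0026 0.0057 0.0025 0.0006 0.0003 0.0001] 
tcp [ 0.5296 -0.021   0.2314] 
rot [-2.741  -1.5349  0.    ] q [ 0.2403  0.4484 -0.355   1.7635  0.1846  0.9624 -0.7383] open 0.06006651865174182 0.0
[[ 0.5225  0.8526 -0.    ]
 [ 0.8526 -0.5225  0.0001]
 [ 0.     -0.0001 -1.    ]]
time_s: 3.6
tcp_pos: [0.5297, -0.0208, 0.0441]
tcp_rot: [-2.741, -1.535, 0.001]
ft_force: [0.3, 0.2, 0.6]
opening: 0.0599
finger_force: 0.0
```

```bash
python3 jog.py '[[0, 0, 0, 0, 0, 0], [0, 0, 0, 0, 0, 0], [0, 0, 0, 0, 0, 0], [0, 0, 0, 0, 0, 0], [0, 0, 0, 0, 0, 0], [0, 0, 0, 0, 0, 0], [0, 0, 0, 0, 0, 0], [0, 0, 0, 0, 0, 0], [0, 0, 0, 0, 0, 0], [0, 0, 0, 0, 0, 0]]' 0 120
```

```text
time_s: 4.43
tcp_pos: [0.5302, -0.0209, 0.0456]
tcp_rot: [2.74, 1.534, 0.002]
ft_force: [-1.1, 0.1, 6.4]
opening: 0.0165
finger_force: 116.9
```

In the tool's units: -0.21 m is -0.2625, -0.2 m is -0.25.

```bash
python3 jog.py '[[0, 0, -0.0063, 0, 0, 0], [0, 0, -0.0188, 0, 0, 0], [0, 0, -0.0438, 0, 0, 0], [0, 0, -0.075, 0, 0, 0], [0, 0, -0.1125, 0, 0, 0], [0, 0, -0.15, 0, 0, 0], [0, 0, -0.1875, 0, 0, 0], [0, 0, -0.225, 0, 0, 0], [0, 0, -0.25, 0, 0, 0], [0, 0, -0.2625, 0, 0, 0], [0, 0, -0.2625, 0, 0, 0], [0, 0, -0.2625, 0, 0, 0]]'; python3 ft.py; python3 - <<'E'
from h import *
cv2.imwrite("pics/side1.png",cv2.resize(manip.camera("side")["pixels"][100:300,200:420,::-1],None,fx=3,fy=3))
E
```

```text
time_s: 5.43
tcp_pos: [0.5286, -0.0211, 0.2535]
tcp_rot: [-2.741, -1.534, 0.003]
ft_force: [-0.4, -0.8, -6.3]
opening: 0.0165
finger_force: 117.8
5.9333 
F [-0.0565 -0.1186 -5.145 ] [0.1675 0.0712 0.1815] 
T [ 0.0701 -0.1    -0.0108] [0.0086 0.012  0.0081] 
tau [  0.0004 -39.2293  -2.8047 -17.6372   0.0371   0.0995  -0.0002] [0.0079 0.1309 0.0178 0.065  0.0007 0.0068 0.0002] 
tcp [ 0.5288 -0.021   0.253 ] 
rot [-2.7407 -1.5347  0.0007] q [ 0.2502  0.4257 -0.3676  1.73    0.1749  1.0188 -0.7295] open 0.016574642184380872 117.78447031974792
[[ 0.5226  0.8526 -0.0006]
 [ 0.8526 -0.5226  0.0002]
 [-0.0002 -0.0007 -1.    ]]
```

View pics/side1.png

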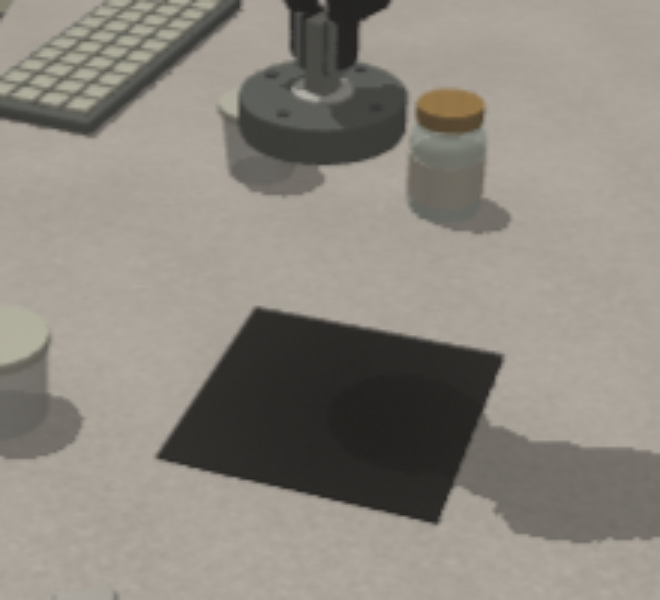

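Held level. The moment change is (0.051, -0.094), 0.107 N·m in all (about 0.11 expected), so the heavy side lies at about 208° world. I'll move out a bit, turn it −30° so the heavy side faces the robot, and measure again.

In the tool's units: 0.085 m is 0.1063, 0.08 m is 0.1, 0.53 rad is 0.1687.

```bash
python3 jog.py '[[0.0063, 0.01, -0.0038, 0, 0, 0.0159], [0.0125, 0.0213, -0.0075, 0, 0, 0.0318], [0.025, 0.0375, -0.0125, 0, 0, 0.0637], [0.0375, 0.0625, -0.025, 0, 0, 0.0955], [0.05, 0.0813, -0.0313, 0, 0, 0.1273], [0.0625, 0.1, -0.0375, 0, 0, 0.1528], [0.065, 0.1063, -0.0375, 0, 0, 0.1687], [0.065, 0.1063, -0.0375, 0, 0, 0.1687], [0.065, 0.1063, -0.0375, 0, 0, 0.1687], [0.065, 0.1063, -0.0375, 0, 0, 0.1687], [0.065, 0.1063, -0.0375, 0, 0, 0.1687]]'; sed -i 's/meas()/meas(30)/' ft.py; python3 ft.py
```

```text
time_s: 6.9
tcp_pos: [0.6284, -0.0211, 0.2841]
tcp_rot: [-3.047, -0.764, 0.002]
ft_force: [-0.6, 0.3, -5.0]
opening: 0.0164
finger_force: 117.9
8.4 
F [ 0.0587  0.1028 -5.1303] [0.0762 0.0961 0.0807] 
T [ 0.0075 -0.1015 -0.006 ] [0.006  0.0061 0.0052] 
tau [ -0.0006 -47.5702  -1.9647 -19.4352   0.0026   0.1008   0.0005] [0.0026 0.0105 0.0007 0.0029 0.0001 0.0003 0.0002] 
tcp [ 0.6292 -0.021   0.2844] 
rot [-3.0474 -0.7633 -0.0002] q [ 0.1252  0.5487 -0.2179  1.4026  0.121   1.2033 -1.1851] open 0.016735905004186008 117.85670757293701
[[ 0.8819  0.4713  0.0001]
 [ 0.4713 -0.8819  0.0001]
 [ 0.0001 -0.     -1.    ]]
```

The heavy side is now at about 180±6° (toward the robot), as intended. Next I'll tip it 0.70 rad about world −y.

In the tool's units: 0.617 rad is 0.1964.

```bash
python3 jog.py '[[0, 0, 0, -0.0032, 0.0064, 0], [0, 0, 0, -0.0111, 0.0207, 0], [0, 0, 0, -0.0223, 0.0414, 0], [0, 0, 0, -0.0334, 0.0637, 0], [0, 0, 0, -0.0477, 0.0891, 0], [0, 0, 0, -0.0605, 0.1146, 0], [0, 0, 0, -0.0732, 0.1369, 0], [0, 0, 0, -0.0844, 0.1592, 0], [0, 0, 0, -0.0939, 0.1767, 0], [0, 0, 0, -0.1019, 0.191, 0], [0, 0, 0, -0.105, 0.1964, 0], [0, 0, 0, -0.105, 0.1964, 0], [0, 0, 0, -0.105, 0.1964, 0], [0, 0, 0, -0.105, 0.1964, 0]]'; sed -i 's/meas(30)/meas(16)/' ft.py; python3 ft.py;  python3 - <<'E'
from h import *
cv2.imwrite("pics/side2.png",np.hstack([cv2.resize(manip.camera(n)["pixels"][r:r+200,q:q+200,::-1],None,fx=2,fy=2) for n,r,q in(("side",80,180),("scene",80,200))]))
E
```

```text
time_s: 9.57
tcp_pos: [0.6295, -0.0208, 0.2846]
tcp_rot: [2.721, 0.682, 0.992]
ft_force: [0.2, 0.3, -4.8]
opening: 0.0165
finger_force: 118.0
10.3667 
F [-0.2063 -0.177  -5.1617] [0.0791 0.1063 0.0987] 
T [ 0.0059  1.4391 -0.0026] [0.0081 0.0058 0.0072] 
tau [ -0.0115 -34.6597  -0.2231 -18.0512   0.0856  -2.9162   0.0008] [0.0082 0.0055 0.0031 0.0144 0.0001 0.0034 0.0001] 
tcp [ 0.6294 -0.0211  0.2844] 
rot [2.7203 0.6812 0.9924] q [ 0.0505  0.3098 -0.0684  2.0392  0.2671  0.0968 -1.3436] open 0.016416625382738404 118.0282187461853
[[ 0.6748  0.3605  0.644 ]
 [ 0.4714 -0.8819 -0.0002]
 [ 0.5679  0.3037 -0.7651]]
```

View pics/side2.png

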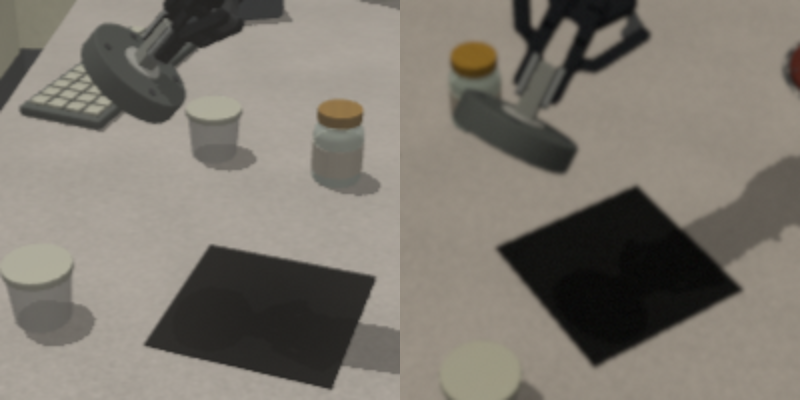

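It is tipped with the heavy side apparently lowest and the grip has held. tau7 is about 0, which it should be with the weight exactly in the plumb plane. To be sure tau7 really senses the weight, I'll roll ±0.35 about the tool axis.

In the tool's units: 0.35 rad is 0.1114.

```bash
sed -i 's/meas(16)/meas(24)/' ft.py; python3 jog.py '[[0, 0, 0, 0, 0, 0.0318], [0, 0, 0, 0, 0, 0.0637], [0, 0, 0, 0, 0, 0.0955], [0, 0, 0, 0, 0, 0.1114], [0, 0, 0, 0, 0, 0.1114], [0, 0, 0, 0, 0, 0.1114]]'>/dev/null; python3 ft.py
python3 jog.py '[[0, 0, 0, 0, 0, -0.0318], [0, 0, 0, 0, 0, -0.0637], [0, 0, 0, 0, 0, -0.0955], [0, 0, 0, 0, 0, -0.1273], [0, 0, 0, 0, 0, -0.1592], [0, 0, 0, 0, 0, -0.191], [0, 0, 0, 0, 0, -0.2228], [0, 0, 0, 0, 0, -0.2228], [0, 0, 0, 0, 0, -0.2228]]'>/dev/null; python3 ft.py
```

```text
12.1667 
F [-0.0677  0.0055 -5.1907] [0.0931 0.0897 0.0776] 
T [-0.0243  1.4329  0.0059] [0.006  0.0058 0.0068] 
tau [ -0.0053 -34.6144   0.0668 -18.0526   0.0151  -3.0173  -0.0207] [0.0028 0.0002 0.0007 0.0002 0.0003 0.     0.0002] 
tcp [ 0.6293 -0.021   0.2843] 
rot [2.8995 0.2045 1.0579] q [ 0.0156  0.309  -0.023   2.0401  0.1025  0.0934 -1.5323] open 0.016542188340891332 117.96438932418823
[[ 0.7575  0.1073  0.644 ]
 [ 0.1404 -0.9901 -0.0001]
 [ 0.6376  0.0905 -0.765 ]]
14.1167 
F [ 0.1385  0.0592 -5.1693] [0.1225 0.0968 0.0939] 
T [0.0293 1.4469 0.0029] [0.0057 0.0056 0.006 ] 
tau [  0.0076 -34.6648  -0.5246 -18.0661   0.1608  -2.7535   0.021 ] [0.0041 0.0002 0.0012 0.0004 0.0005 0.0002 0.0004] 
tcp [ 0.6293 -0.021   0.2844] 
rot [2.4778 1.1077 0.9041] q [ 0.0886  0.3112 -0.118   2.0382  0.4303  0.1032 -1.1531] open 0.01623689501362916 117.94875741004944
[[ 0.5102  0.57    0.6441]
 [ 0.7452 -0.6668 -0.0001]
 [ 0.4294  0.48   -0.765 ]]
```

tau7 swings ∓0.021 symmetrically about the earlier pose, and the force sensor agrees, so the heavy side was lowest there to within about 1°. I'll go back to that pose, let it settle and check.

In the tool's units: 0.35 rad is 0.1114.

```bash
python3 jog.py '[[0, 0, 0, 0, 0, 0.0318], [0, 0, 0, 0, 0, 0.0637], [0, 0, 0, 0, 0, 0.0955], [0, 0, 0, 0, 0, 0.1114], [0, 0, 0, 0, 0, 0.1114], [0, 0, 0, 0, 0, 0.1114], [0, 0, 0, 0, 0, 0.1114], [0, 0, 0, 0, 0, 0.1114]]'; sed -i 's/meas(24)/meas(8)/' ft.py; python3 ft.py
python3 - <<'E'
from h import *
cv2.imwrite("pics/end.png",np.hstack([cv2.resize(manip.camera(n)["pixels"][r:r+200,q:q+200,::-1],None,fx=2,fy=2) for n,r,q in(("side",80,180),("scene",80,200))]))
print(abs(manip.observe()["joint_velocities"]).max())
E
```

```text
time_s: 14.78
tcp_pos: [0.6293, -0.021, 0.2843]
tcp_rot: [2.72, 0.682, 0.992]
ft_force: [-0.1, 0.3, -4.7]
opening: 0.0164
finger_force: 118.0
15.1833 
F [-0.2033  0.1674 -5.0091] [0.1983 0.1181 0.2048] 
T [0.0061 1.4419 0.0005] [0.007  0.0135 0.01  ] 
tau [ -0.0038 -34.6456  -0.2207 -18.0556   0.0875  -2.9205   0.0016] [0.0032 0.0001 0.001  0.     0.0002 0.     0.0002] 
tcp [ 0.6293 -0.0211  0.2843] 
rot [2.7202 0.6814 0.9924] q [ 0.0508  0.3098 -0.0688  2.0392  0.2682  0.0968 -1.3446] open 0.016087960412296664 117.96600222587585
[[ 0.6747  0.3606  0.644 ]
 [ 0.4715 -0.8819 -0.0002]
 [ 0.5679  0.3037 -0.765 ]]
0.0019745246983965447
```

View pics/end.png

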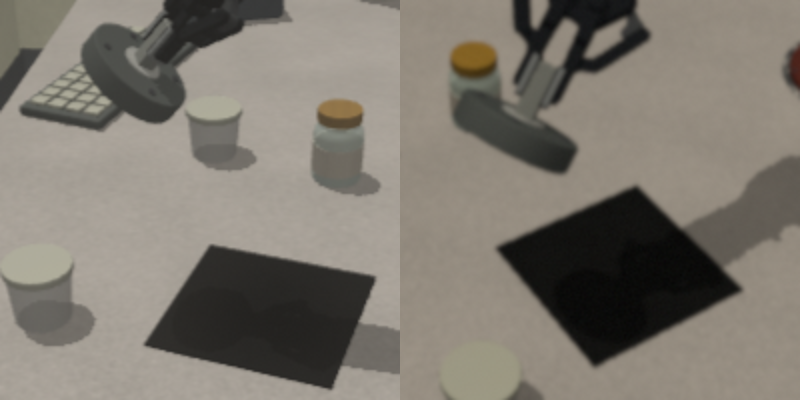

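The rotor is held at a 40° tilt, still and well clear of the bench, and the pots and jar have not moved. Handing in.

```bash
python3 -c "
from bench import manip
print(manip.hand_in())"
```

```text
the job is handed in; nothing more can be done
None
```

I handed the job in at about 15 s: the rotor is held still in the air by its stub, tipped 40° with the heavy side lowest (toward the robot, within a few degrees by the wrist force and joint torques), and the pots and jar are where they stood.

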